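# Shut the irrigation valve with its loose key

### The job

Shut the irrigation valve on the bench with the T-handled key that stands in the wooden block. Lower the key's blade into the valve's collar and turn it clockwise under light pressure, never forcing it, until it drops fully home with its flange down on the collar; only then turn on clockwise until the handle lies square across the pipe. Let go and leave the key standing in the valve, with the other things on the bench undisturbed.

Things in the scene. Friction and masses are not known exactly. Their poses are not given: they have to be found in the camera images.
- key_grip (a point): Centre of the T handle of the loose steel valve key (about 0.25 kg). The handle is a straight black bar 84 mm long (this point's x), 16 mm thick (y), 22 mm high (z); under it a neck 14 mm thick down to 47 mm below this point. A half turn about z gives the same key. At the start it stands upright (z up) in the wooden block at any yaw, its flange on the block's top.
- key_foot (a point): Foot of the key's blade, 115 mm below key_grip, same axes. The blade is flat, 34 mm long (x, parallel to the handle), 8 mm thick (y), 24 mm high. Above it a round shank of 36 mm diameter, then at 62 to 68 mm above this point a round flange of 54 mm diameter.
- stand: Wooden block 90 x 90 x 74 mm, fixed, with an upright hole of 44 mm diameter, in which the key stands at the start. Origin: centre of its underside; z up.
- valve: Grey stop valve, fixed, a pipe stub at each end: 220 mm long (x, the pipe's direction), 88 mm wide, body 36 mm high, union nuts 44 mm. Origin: centre of the underside, on the axis of the upright brass collar; z up. Clockwise from above shuts it. It is shut when the handle of the key in it is square across the pipe; a hard stop follows 0.1 to 0.3 rad beyond, not to be reached.
- valve_mouth (a point): Centre of the mouth of the brass collar, 109 mm above the valve's origin; same axes. Collar: rim 61 mm outside, bore 40 mm, flared to 48 mm at the rim. 41 to 57 mm down (it differs each time) lies the flat spindle top with a slot right across it, hidden by a black dust seal 38 mm down that the key passes through without any resistance. With the blade home in the slot the flange rests on this rim (key_grip 53 mm above this point).
- slot_axis (a point): A point on the collar's axis 60 mm above the valve's origin, near the spindle top; valve's axes, not the slot's. Slot 11.5 mm wide, at an untold angle 0.3 to 1.1 rad clockwise (from above) of the pipe. Off it the blade rides on the spindle top; within 0.1 rad of it the key can drop 5 to 21 mm. The spindle turns stiffly (0.09 N m); pressing over 10 N drags it along. Over 40 N key to valve is forcing.
- rose: Bystander: brass watering rose, 70 mm wide, 59 mm high, standing at the back. Origin: centre of its underside.
- packet: Bystander: flat seed packet 118 x 82 x 9 mm between valve and block. Origin: centre of its underside.
- labels: Bystander: bundle of white stick labels 109 x 17 x 15 mm, near the robot. Origin: centre of its underside.
- secateurs: Bystander: secateurs 191 x 67 x 17 mm, lying to the robot's left. Origin: centre of its underside.
- tape: Bystander: roll of tape 98 mm across, 25 mm high, lying to the robot's right. Origin: centre of its underside.
Not all that is in view belongs to the job. Leave any blue, pink or red look-alike of the part that bears key_grip alone.

How it is judged:
On the way:
1. the key has dropped fully home in the valve (flange down on the collar) while its handle is still at least 0.3 rad short of square across the pipe (z of key_grip in the frame of valve below 0.1645 m and horizontal distance between key_grip and valve below 0.008 m and angle between the x axis of key_grip and the y axis of valve, either way round above 0.3 rad), for 0.1 s.
At the end, for the whole second after the job is handed in: The key stands released and still in the valve, fully home (flange within 3.5 mm of the collar, upright within 0.1 rad), its handle square across the pipe to within 0.16 rad (9 degrees) (z of key_grip in the frame of valve below 0.1655 m and horizontal distance between key_grip and valve below 0.008 m and angle between key_grip's own z axis and vertical below 0.1 rad and angle between the x axis of key_grip and the y axis of valve, either way round below 0.16 rad and linear speed of key below 0.02 m/s); the robot touches nothing.
It fails at once if the key is forced: more than 40 N between key and valve (contact force between key and valve above 40 N).
It fails at once if a bystander (rose, packet, labels, secateurs, tape) is shifted by more than 30 mm (distance of any of rose, packet, labels, secateurs, tape from where it was at the start of the episode above 0.03 m).
It also fails if it takes over 54 s, if anything falls off the work surface, if the arm or the gripper's body presses on something with over 40 N, if the wrist force passes 120 N, or if a joint passes its speed limit or range.

### The arm

A 6-joint arm with a two-finger parallel gripper is mounted at the origin on the work surface; the furniture and walls round the work are solid. World frame = base frame: x ahead of the robot, y to its left, z up, the work surface at z = 0. Lengths are in m, angles in rad, forces in N, time in s.
With the tool pointing down it reaches from about 0.375 to 0.925 m from the base axis. Payload 5.7 kg.
Tool frame: the origin (TCP) lies at the very end of the fingers, on their centre line; the grasp point (between the pads) lies ctrl.grasp_offset behind it (ctrl.grasp_offset is the distance from the TCP to the grasp point, in m); z points along the fingers, y is the direction in which the jaws open and shut (so a half turn about z gives the same grasp; the last joint's range is limited). The gripper opens to 88 mm and grips with 3 to 60 N. Pads are 20 mm wide; open, the fingers measure 115 mm over their backs; the gripper's body (75 mm by 178 mm) begins 61 mm behind the grasp point.
Start: joints at [1.125, 0.359, 1.51, -0, 1.272, -0.115], TCP at [0.195, 0.567, 0.223] pointing down, gripper open.
Joint ranges: [-2.97, 2.97], [-1.01, 2.36], [0.21, 2.38], [-0.96, 4.11], [0.2, 2.71], [-2.98, 2.98]. Speed limits (rad/s): [2.39, 2.39, 3.14, 3.14, 3.14, 3.14].

### API

Orientations are given as a rotation vector (axis times angle).
In Python, from station import observe, optics, order, ctrl gives the robot as it stands.
- The arm moves only by the tool step_arm, never from a script. Its argument "series" is a list of rows, each a list of 3 entries, a list of its own where there are three numbers: the finger opening in cm, from 0 to 8.78, then the shift along the tool's x, y, z in cm, then the turn, a rotation vector about the tool's x, y, z in degrees. A call has 1 to 12 rows; each row shifts and turns the pose as measured when the row begins, along the tool's axes as they then stand; what a row does not reach is not made up. A row lasts 1/10 s, in which the tool goes at most 50 mm and 8.59 degrees, less where a joint would pass 70% of its speed; a pose out of reach is approached as far as the arm can. A call with a gripper value outside its range is refused whole. The fingers move at their own pace and stop on an object; "grip_force" is the grip in N (left out, the last holds). Time passes only in rows, so rows that do not move let the fingers close. It gives the time, the measured TCP pose, the force and the opening at its end, in the units of the state.
- observe(): the state, without advancing time (a new reading comes with each control period).
- optics.snapshot(name): name is "scene" or "top" or "wrist"; returns a dict with "img" (400x640x3 uint8, red, green, blue), "K" (3x3 intrinsics, pixels), "extrinsics" (4x4, takes a point from camera to world coordinates); the wrist camera has in their place "tool_from_camera" (4x4, takes a point from camera to tool coordinates, whose origin is the TCP and whose axes are the flange's). Camera axes: x right, y down, z forward; pixel columns grow to the right and rows downward; lengths in m; the calibration is good to about 2 mm. A picture is of the moment at which its call begins: read the wrist's pose just before it. There is no depth.
- order.hand_in(): hands the job in, once; it reports no verdict.
The state is a dict: "t": time; "q": joint angles; "joint_vel": joint speeds; "joint_torque": joint torques, N m; "position": TCP position; "tcp_rot": TCP orientation; "force": force on the tool from outside, world axes, zero at the start; "ft_torque": the same for the moment, N m; "finger_gap": finger opening in m.
Only numpy, scipy, OpenCV 4.12 (cv2) and the standard library are available. Lean on these libraries where they do the work, as an engineer would, in place of code of your own. Each camera call takes 0.05 s, during which the arm holds its last target.

## Working session

There is one attempt and no reset: what is moved stays moved. The work goes in short steps, Python scripts to look and compute and a tool call to move; the robot and the scene stay as the last step left them, time stands still between calls to the robot, and variables do not carry over. Pictures are saved under pics/ and viewed, and the job is handed in when it is done.

Besides the shell and the picture viewer there is one more tool, called after "Call:" by a JSON object that holds its "api" and its "payload". step_arm: Moves the arm, as the interface text tells. Its arguments: {"type":"object","properties":{"series":{"type":"array","items":{"type":"array"}},"grip_force":{"type":"number"}},"required":["series"]}

```bash
mkdir -p pics; ls; python3 - <<'E'
from station import observe, optics, order, ctrl
import cv2
print(observe()); print(ctrl.grasp_offset, [a for a in dir(ctrl) if a[0]!='_'])
for n in("scene","top","wrist"):
    s=optics.snapshot(n); cv2.imwrite(f"pics/{n}0.png",s["img"][:,:,::-1]); print(n,s["K"].tolist(),s.get("extrinsics",s.get("tool_from_camera")).round(4).tolist())
E
```

```text
pics
{'t': 0.0, 'q': array([ 1.12490706e+00,  3.59498600e-01,  1.51142631e+00, -1.85800707e-05,
        1.27251297e+00, -1.15064878e-01]), 'joint_vel': array([ 1.54253347e-03,  5.71552541e-04,  3.10050412e-04,  1.38529162e-03,
       -6.73376488e-05, -1.05962089e-03]), 'joint_torque': array([-9.52202208e-04, -5.15373051e+01, -2.70728177e+01,  6.71183481e-02,
        3.47811927e-02, -1.44382157e-04]), 'position': array([0.19458513, 0.56683457, 0.22181575]), 'tcp_rot': array([-5.17201241e-01, -3.09822491e+00,  2.79248953e-03]), 'force': array([ 0.52712343, -0.10096923,  0.04272477]), 'ft_torque': array([0.00572996, 0.02247729, 0.0119698 ]), 'finger_gap': 0.08805660890933219}
0.0187 ['Unreachable', 'grasp_offset']
scene [[454.15286801148864, 0.0, 322.4124139610378], [0.0, 454.15286801148864, 203.2506161498797], [0.0, 0.0, 1.0]] [[0.6837, -0.4474, 0.5765, -0.3635], [-0.7296, -0.4367, 0.5264, -0.9781], [0.0162, -0.7805, -0.625, 1.0286], [0.0, 0.0, 0.0, 1.0]]
top [[376.7366466963684, 0.0, 322.7671986395797], [0.0, 376.7366466963684, 199.24296011199002], [0.0, 0.0, 1.0]] [[-0.0011, -0.9949, 0.1007, 0.3833], [-0.9999, 0.0026, 0.0156, -0.1689], [-0.0158, -0.1007, -0.9948, 1.2191], [0.0, 0.0, 0.0, 1.0]]
wrist [[276.0071591846943, 0.0, 316.1636271329714], [0.0, 276.0071591846943, 195.66192608707402], [0.0, 0.0, 1.0]] [[0.0014, -0.9586, -0.2848, 0.0787], [1.0, 0.0011, 0.0011, -0.001], [-0.0008, -0.2848, 0.9586, -0.1615], [0.0, 0.0, 0.0, 1.0]]
```

View pics/scene0.png

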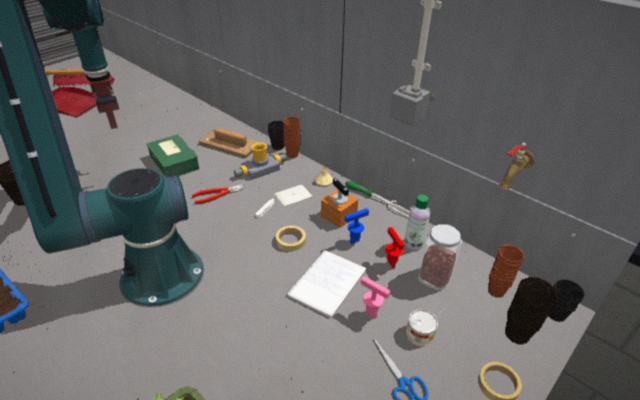

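View pics/top0.png

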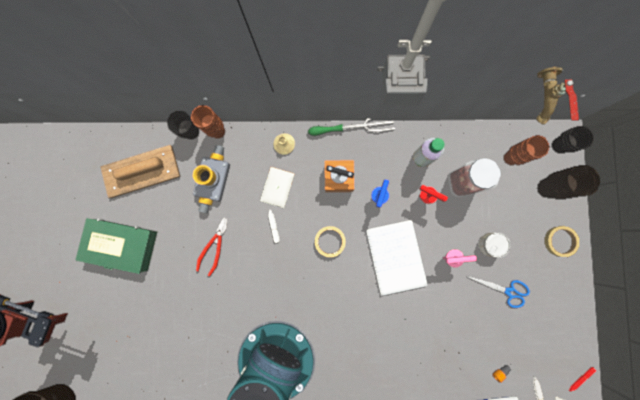

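View pics/wrist0.png

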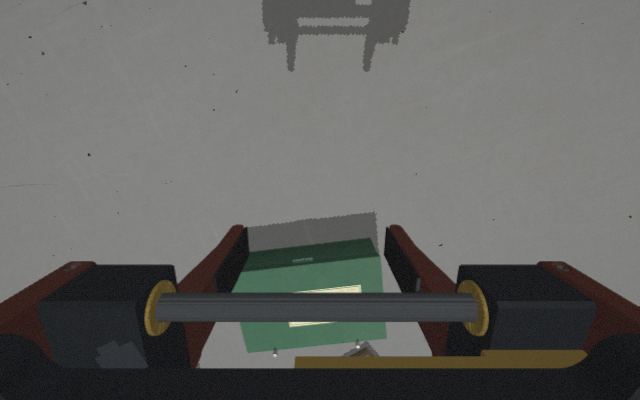

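Candidates that could be the key (top view): the black bar in the wooden block at (340,173), and the look-alikes, blue (380,193), red (432,194) and pink (460,258). I choose the black one. A close crop will check it.

```bash
python3 - <<'E'
import cv2,numpy as np
t=cv2.imread("pics/top0.png"); s=cv2.imread("pics/scene0.png")
def c(i,x,y,w,h,f): return cv2.resize(i[y:y+h,x:x+w],None,fx=f,fy=f,interpolation=cv2.INTER_CUBIC)
a=np.vstack([np.hstack([c(t,310,145,60,50,6.5),c(t,180,140,60,50,6.5)]),np.hstack([c(s,310,170,60,50,6.5),c(s,230,135,60,50,6.5)])])
print(a.shape); cv2.imwrite("pics/crop0.png",cv2.resize(a,(780,600)))
E
```

```text
(650, 780, 3)
```

View pics/crop0.png

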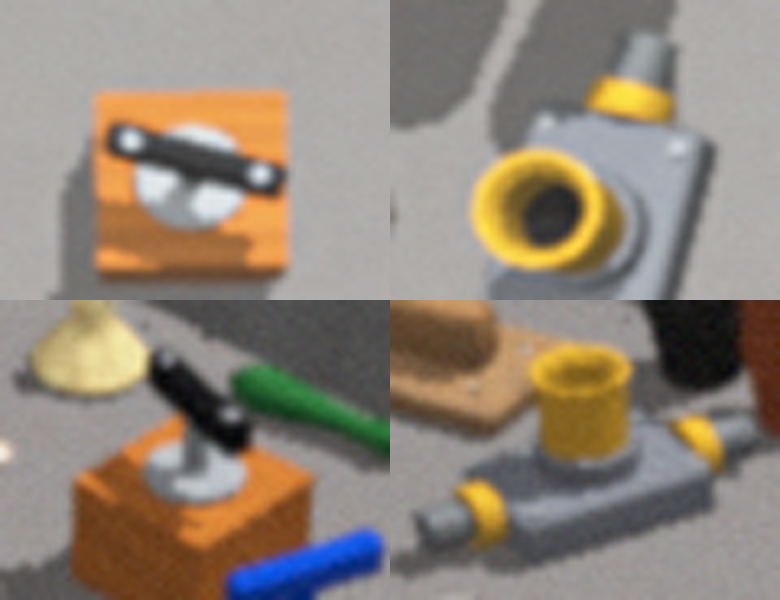

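```bash
cat > h.py <<'E'
import numpy as np, cv2
from scipy.spatial.transform import Rotation as R
from station import observe, optics, order, ctrl
def cam(n):
    o=observe(); s=optics.snapshot(n)
    if n=="wrist":
        T=np.eye(4); T[:3,:3]=R.from_rotvec(o["tcp_rot"]).as_matrix(); T[:3,3]=o["position"]; E=T@s["tool_from_camera"]
    else: E=s["extrinsics"]
    return s["img"][:,:,::-1].copy(),s["K"],np.array(E)
def ray(K,E,p):
    d=E[:3,:3]@np.linalg.inv(K)@[p[0],p[1],1]; return E[:3,3],d/np.linalg.norm(d)
def onz(K,E,p,z):
    c,d=ray(K,E,p); return c+d*(z-c[2])/d[2]
def tri(obs):
    A=0;b=0
    for K,E,p in obs:
        c,d=ray(K,E,p); P=np.eye(3)-np.outer(d,d); A=A+P; b=b+P@c
    x=np.linalg.solve(A,b)
    return x,[float(np.linalg.norm((np.eye(3)-np.outer(d,d))@(x-c))) for c,d in [ray(*o) for o in obs]]
def proj(K,E,X):
    c=np.linalg.inv(E)@np.append(X,1); u=K@c[:3]; return u[:2]/u[2]
E
python3 - <<'E'
from h import *
_,Kt,Et=cam("top");_,Ks,Es=cam("scene")
np.savez("cams.npz",Kt=Kt,Et=Et,Ks=Ks,Es=Es)
for n,a,b in[("d1",(329.2,168),(335.8,180)),("d2",(350.2,174),(345.7,189.2)),("rim",(202.6,174.8),(259.7,146.8))]: print(n,*tri([(Kt,Et,a),(Ks,Es,b)]))
for p in [(329.2,168),(350.2,174)]: print(onz(Kt,Et,p,.168))
print(observe()["t"])
E
```

```text
d1 [ 0.58491583 -0.17090394  0.13367237] [0.00010288068722136783, 0.00010288068722132232]
d2 [ 0.56612572 -0.23155545  0.13693494] [0.0002789361147391233, 0.0002789361147389876]
rim [0.57167587 0.20885094 0.10568345] [0.0011569249260218386, 0.0011569249260218956]
[ 0.57846542 -0.17077321  0.168     ]
[ 0.56107563 -0.22994726  0.168     ]
0.25
```

The crop confirms a black T bar over a steel flange in the wooden block. The valve's brass collar is at top (203,175). I'll pass over the valve first for a wrist view, on the way to the key.

Call:
{"api": "step_arm", "payload": {"series": [[8.7,[-2,-0.8,-1.5],[0,0,0]],[8.7,[-4.4,-1.8,-1.5],[0,0,0]],[8.7,[-4.4,-1.8,-1.5],[0,0,0]],[8.7,[-4.4,-1.8,-1.5],[0,0,0]],[8.7,[-4.4,-1.8,-1],[0,0,0]],[8.7,[-4.4,-1.8,-1],[0,0,0]],[8.7,[-4.4,-1.8,-1],[0,0,0]],[8.7,[-4.4,-1.8,-1],[0,0,0]],[8.7,[-4.4,-1.8,-1],[0,0,0]],[8.7,[-4.4,-1.8,0],[0,0,0]],[8.7,[-4.4,-1.8,0],[0,0,0]],[8.7,[-3,-1.2,0],[0,0,0]]]}}

```text
t: 1.45
position: [0.604, 0.2104, 0.3352]
tcp_rot: [0.504, 3.1, -0.002]
force: [-0.9, 0.2, 0.4]
finger_gap: 0.0869
```

Call:
{"api": "step_arm", "payload": {"series": [[8.7,[-1,0,0],[0,0,0]],[8.7,[0,0,0],[0,0,0]],[8.7,[0,0,0],[0,0,0]]]}}

```text
t: 1.75
position: [0.616, 0.2041, 0.3338]
tcp_rot: [-0.512, -3.099, 0.003]
force: [0.1, -0.4, 0.3]
finger_gap: 0.0868
```

```bash
python3 - <<'E'
from h import *
im,K,E=cam("wrist"); cv2.imwrite("pics/w1.png",im); np.savez("w1.npz",K=K,E=E); o=observe(); print(o["position"],o["joint_vel"].round(3),o["t"],o["tcp_rot"])
E
```

```text
[0.61574784 0.2043746  0.3338372 ] [ 0.014 -0.009  0.007 -0.001 -0.001 -0.004] 1.8 [-0.51131737 -3.09959563  0.0031218 ]
```

View pics/w1.png

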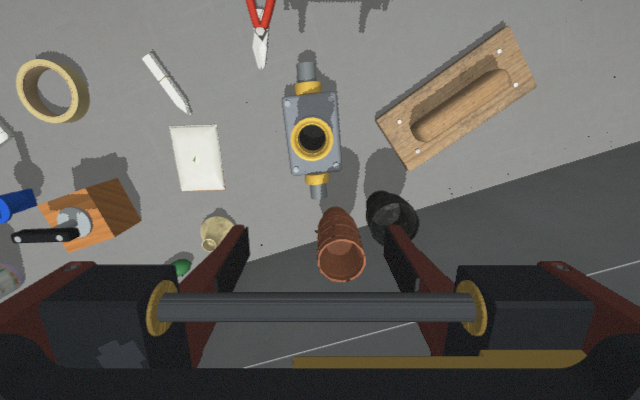

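The wrist view shows the valve collar near (313,138), the pipe ends near (306,70) and (318,192), and the key's handle near (45,236). I'll zoom in for sub-pixel reads.

```bash
python3 - <<'E'
import cv2,numpy as np
t=cv2.imread("pics/w1.png")
def c(x,y,w,h,f): return cv2.resize(t[y:y+h,x:x+w],None,fx=f,fy=f,interpolation=cv2.INTER_CUBIC)
cv2.imwrite("pics/c1.png",np.hstack([c(270,55,90,150,4),c(0,170,100,150,4)[:600]]))
# yellow rim
hsv=cv2.cvtColor(t,cv2.COLOR_BGR2HSV); m=cv2.inRange(hsv,(18,120,90),(35,255,255)); m[:,:280]=0;m[:,350:]=0;m[210:]=0
n,l,s,ce=cv2.connectedComponentsWithStats(m)
for i in range(1,n):
    if s[i][4]>30: print(s[i],ce[i])
E
```

```text
[295  81  26  14 308] [307.44805195  87.38311688]
[291 117  42  44 890] [311.30224719 139.26292135]
[305 173  24  12 240] [316.85833333 178.39166667]
```

View pics/c1.png

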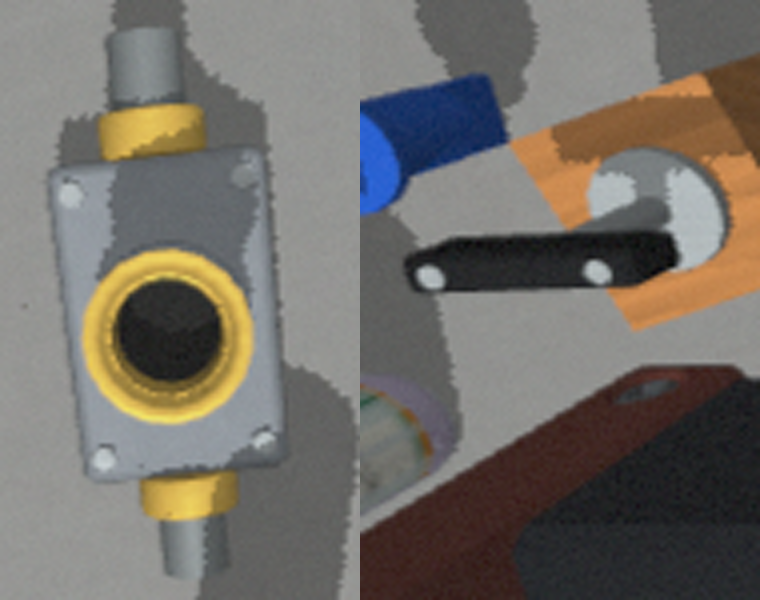

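```bash
python3 - <<'E'
from h import *
w=np.load("w1.npz");c=np.load("cams.npz");K,E=w["K"],w["E"]
p=lambda u,v:(u/4+270-.4,v/4+55-.4)
S=[onz(K,E,p(*q),.037) for q in [(70,195),(245,172),(103,458),(263,438)]]
print(np.round(S,4),np.mean(S,0))
an=lambda v:np.degrees(np.arctan2(v[1],v[0]))
print(an(S[2]-S[0]),an(S[3]-S[1]),an(S[1]-S[0])+90-180,an(S[3]-S[2])+90-180)
a,b=[onz(K,E,p(*q),.022) for q in [(145,30),(195,577)]]; print(a,b,(a+b)/2,an(b-a),np.linalg.norm(b-a))
r=p(168,336.5); print("rim",onz(K,E,r,.109)); print(tri([(K,E,r),(c["Kt"],c["Et"],(202.6,174.8)),(c["Ks"],c["Es"],(259.7,146.8))]))
for i,q,t in [(1,(595,272),(329.2,168)),(2,(430,277),(350.2,174))]:
    q=((q[0]-360)/4-.4,q[1]/4+170-.4); print(onz(K,E,q,.138),onz(c["Kt"],c["Et"],t,.138),tri([(K,E,q),(c["Kt"],c["Et"],t)]))
E
```

```text
[[0.5117 0.1899 0.037 ]
 [0.5256 0.2578 0.037 ]
 [0.6147 0.1664 0.037 ]
 [0.6281 0.2328 0.037 ]] [0.57001578 0.21172728 0.037     ]
-12.85498297772905 -13.727881572453848 -11.613219636783782 -11.474083379315744
[0.46269133 0.23777403 0.022     ] [0.68121756 0.18501217 0.022     ] [0.57195445 0.2113931  0.022     ] -13.573940110356457 0.22480553360590233
rim [0.57041703 0.2118392  0.109     ]
(array([0.57178008, 0.21035662, 0.10433813]), [0.001623518877603044, 0.0007311512436886067, 0.00203219054445318])
[ 0.58348697 -0.17137871  0.138     ] [ 0.58403637 -0.17082549  0.138     ] (array([ 0.58367381, -0.17080944,  0.13856782]), [0.0002532370800447243, 0.0002532370800447029])
[ 0.56641191 -0.22799599  0.138     ] [ 0.56615025 -0.23168845  0.138     ] (array([ 0.5666428 , -0.23186211,  0.13498022]), [1.806146825236452e-05, 1.8061468252626742e-05])
```

Call:
{"api": "step_arm", "payload": {"series": [[8.7,[-0.9,-4.3,0],[0,0,8]],[8.7,[-1.5,-4.2,0],[0,0,8]],[8.7,[-2.0,-3.9,0],[0,0,8]],[8.7,[-2.6,-3.6,0],[0,0,8]],[8.7,[-3.0,-3.2,0],[0,0,8]],[8.7,[-3.5,-2.8,0],[0,0,8]],[8.7,[-3.8,-2.2,0],[0,0,8]],[8.7,[-4.1,-1.7,0],[0,0,8]],[8.7,[-4.3,-1.1,0],[0,0,8]],[8.7,[-4.4,-0.5,0],[0,0,8]],[8.7,[-4.4,0.1,0],[0,0,8]],[8.7,[0,0,0],[0,0,0]]]}}

```text
t: 3.0
position: [0.5388, -0.2704, 0.3356]
tcp_rot: [-2.55, -1.832, -0.004]
force: [0.8, -0.4, -0.1]
finger_gap: 0.0874
```

```bash
cat >> h.py <<'E'
def yaw(o):
    M=R.from_rotvec(o["tcp_rot"]).as_matrix(); return np.degrees(np.arctan2(M[1,0],M[0,0]))
def goto(P,yw):
    "shift in tool axes (cm) and turn about tool axes (deg) to pose P, tool down, yaw yw"
    o=observe(); M=R.from_rotvec(o["tcp_rot"]).as_matrix(); a=np.radians(yw)
    T=np.array([[np.cos(a),np.sin(a),0],[np.sin(a),-np.cos(a),0],[0,0,-1]])
    print("t",o["t"],"pos",o["position"].round(4),"yaw",yaw(o).round(2),"gap",round(o["finger_gap"],4),"F",o["force"].round(2),"Mz",o["ft_torque"].round(3))
    print("shift cm",(M.T@(np.array(P)-o["position"])*100).round(2),"turn",np.degrees(R.from_matrix(M.T@T).as_rotvec()).round(2))
E
python3 - <<'E'
from h import *
im,K,E=cam("wrist"); cv2.imwrite("pics/w2.png",im); np.savez("w2.npz",K=K,E=E); goto([.575,-.2007,.3],73)
E
```

```text
t 3.05 pos [ 0.5391 -0.2678  0.3357] yaw 71.65 gap 0.0869 F [ 0.03  0.26 -0.37] Mz [-0.042  0.03   0.053]
shift cm [7.48 1.3  3.61] turn [-0.01 -0.29 -1.35]
```

View pics/w2.png

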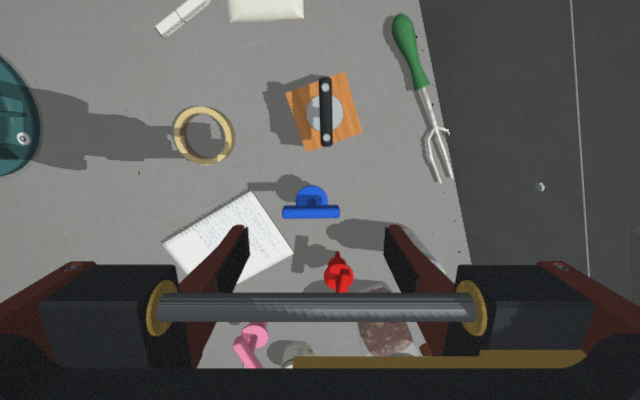

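```bash
python3 - <<'E'
from h import *
im=cv2.imread("pics/w2.png");w=np.load("w2.npz");c=np.load("cams.npz");K,E=w["K"],w["E"]
x,y=280,60
cv2.imwrite("pics/c2.png",cv2.resize(im[y:y+100,x:x+100],None,fx=6,fy=6,interpolation=cv2.INTER_CUBIC))
g=cv2.cvtColor(im,cv2.COLOR_BGR2GRAY)
m=(g>120).astype(np.uint8)
for (a,b) in [(325,87),(326,137)]:
    s=g[b-5:b+6,a-5:a+6].astype(float); 
    print(s.astype(int)[::1].tolist()) if 0 else None
    s=np.clip(s-90,0,None); yy,xx=np.mgrid[b-5:b+6,a-5:a+6]; ok=(xx>=321)&(xx<=330); s=s*ok; u=((s*xx).sum()/s.sum(),(s*yy).sum()/s.sum()); print(u,onz(K,E,u,.138))
E
```

```text
(np.float64(325.01394075180485), np.float64(86.88498879761016)) [ 0.58332344 -0.17008706  0.138     ]
(np.float64(326.1937172774869), np.float64(137.17554665845395)) [ 0.56620179 -0.22764709  0.138     ]
```

View pics/c2.png

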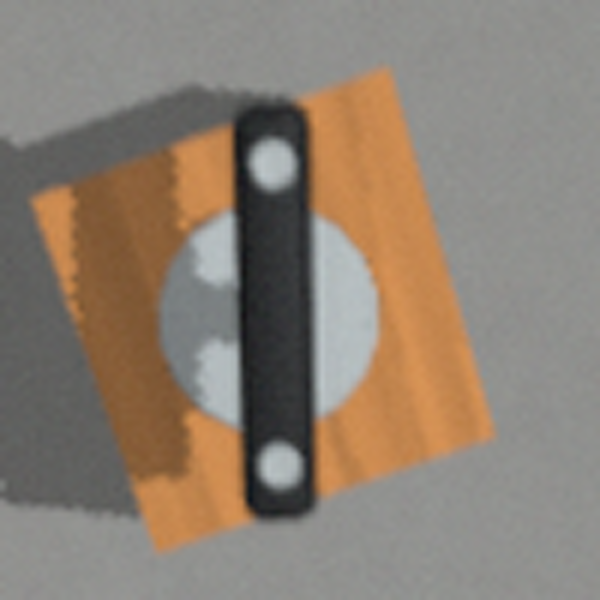

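The crop shows the black bar at full width with both white studs, matching the description. From two wrist views and the top view, its centre is (0.575,-0.199), top z is 0.138 and yaw is 73.4°. Next I move above it.

Call:
{"api": "step_arm", "payload": {"series": [[8.7,[2.5,0.4,3.5],[0,0,-1]],[8.7,[2.5,0.4,3.5],[0,0,0]],[8.7,[1.8,0.3,3.5],[0,0,0]],[8.7,[0,0,3.5],[0,0,0]],[8.7,[0,0,1],[0,0,0]],[8.7,[0,0,0],[0,0,0]]]}}

```text
t: 3.65
position: [0.5735, -0.1904, 0.1859]
tcp_rot: [-2.513, -1.885, -0.015]
force: [-0.5, 0.3, -0.5]
finger_gap: 0.087
```

```bash
python3 - <<'E'
from h import *
goto([.5748,-.1992,.1083],73.4)
im,K,E=cam("wrist"); cv2.imwrite("pics/w3.png",im); np.savez("w3.npz",K=K,E=E)
E
```

```text
t 3.65 pos [ 0.5735 -0.1904  0.1859] yaw 73.76 gap 0.087 F [-0.53  0.33 -0.5 ] Mz [-0.012  0.097  0.003]
shift cm [-0.87  0.33  7.76] turn [ 0.31 -0.47  0.36]
```

View pics/w3.png

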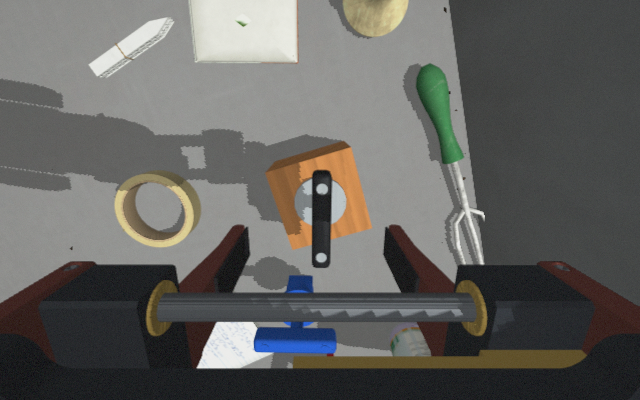

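Call:
{"api": "step_arm", "payload": {"series": [[8.7,[-0.9,0.3,1.5],[0.3,-0.5,0]],[8.7,[0,0,2],[0,0,0]],[8.7,[0,0,2],[0,0,0]],[8.7,[0,0,1.3],[0,0,0]],[8.7,[0,0,0],[0,0,0]],[8.7,[0,0,0],[0,0,0]]]}}

```text
t: 4.3
position: [0.5808, -0.2063, 0.1235]
tcp_rot: [2.5, 1.875, 0.008]
force: [-0.0, -0.4, -0.1]
finger_gap: 0.0868
```

```bash
python3 - <<'E'
from h import *
goto([.5748,-.1992,.1083],73.4)
E
```

```text
t 4.3 pos [ 0.5808 -0.2063  0.1235] yaw 73.75 gap 0.0868 F [-0.05 -0.39 -0.07] Mz [-0.026  0.116 -0.018]
shift cm [ 0.52 -0.8   1.51] turn [0.93 0.33 0.36]
```

Call:
{"api": "step_arm", "payload": {"series": [[8.7,[0.5,-0.8,0],[0.9,0.3,0.3]],[8.7,[0,0,0],[0,0,0]],[8.7,[0,0,0],[0,0,0]]]}}

```text
t: 4.6
position: [0.5754, -0.1996, 0.1258]
tcp_rot: [2.517, 1.876, 0.002]
force: [0.1, -0.5, -0.5]
finger_gap: 0.0872
```

```bash
python3 - <<'E'
from h import *
goto([.5748,-.1992,.1083],73.4)
im,K,E=cam("wrist"); cv2.imwrite("pics/w4.png",im); np.savez("w4.npz",K=K,E=E)
goto([.5748,-.1992,.1083],73.4)
E
```

```text
t 4.6 pos [ 0.5754 -0.1996  0.1258] yaw 73.41 gap 0.0872 F [ 0.08 -0.47 -0.51] Mz [-0.096  0.067 -0.021]
shift cm [ 0.03 -0.07  1.75] turn [0.16 0.04 0.01]
t 4.65 pos [ 0.5753 -0.1996  0.1258] yaw 73.4 gap 0.0869 F [-0.12  0.08 -0.55] Mz [-0.002  0.099 -0.007]
shift cm [ 0.02 -0.06  1.75] turn [0.16 0.04 0.  ]
```

View pics/w4.png

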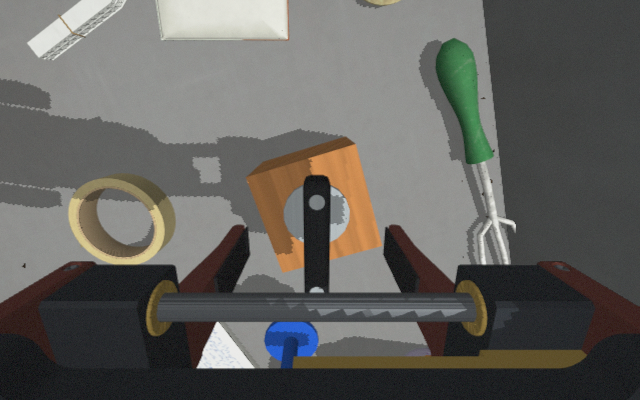

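The handle is centred between the fingers at column 316. I'll lower and close.

Call:
{"api": "step_arm", "payload": {"series": [[8.7,[0,0,0.9],[0,0,0]],[8.7,[0,0,0.8],[0,0,0]],[8.7,[0,0,0],[0,0,0]],[8.7,[0,0,0],[0,0,0]]]}}

```text
t: 5.05
position: [0.5755, -0.1996, 0.1075]
tcp_rot: [2.516, 1.876, 0.002]
force: [0.3, 0.0, -0.3]
finger_gap: 0.0871
```

```bash
python3 - <<'E'
from h import *
goto([.5748,-.1992,.1083],73.4)
E
```

```text
t 5.05 pos [ 0.5755 -0.1996  0.1075] yaw 73.42 gap 0.0871 F [ 0.27  0.04 -0.29] Mz [-0.046  0.089  0.001]
shift cm [ 0.02 -0.08 -0.08] turn [0.19 0.05 0.02]
```

Call:
{"api": "step_arm", "payload": {"series": [[5,[0,-0.08,0],[0,0,0]],[3,[0,0,0],[0,0,0]],[1.5,[0,0,0],[0,0,0]],[1.2,[0,0,0],[0,0,0]],[1.2,[0,0,0],[0,0,0]],[1.2,[0,0,0],[0,0,0]],[1.2,[0,0,0],[0,0,0]]], "grip_force": 40}}

```text
t: 5.75
position: [0.5749, -0.1995, 0.1078]
tcp_rot: [2.516, 1.876, 0.002]
force: [0.3, -0.3, -0.3]
finger_gap: 0.0345
```

```bash
python3 - <<'E'
from h import *
goto([.5748,-.1992,.1083],73.4)
E
```

```text
t 5.75 pos [ 0.5749 -0.1995  0.1078] yaw 73.43 gap 0.0345 F [ 0.34 -0.31 -0.29] Mz [-0.041  0.053 -0.041]
shift cm [ 0.02 -0.02 -0.05] turn [0.22 0.05 0.03]
```

Call:
{"api": "step_arm", "payload": {"series": [[1.2,[0,0,0],[0,0,0]],[1.2,[0,0,0],[0,0,0]],[1.2,[0,0,0],[0,0,0]],[1.2,[0,0,0],[0,0,0]]]}}

```text
t: 6.15
position: [0.5752, -0.1996, 0.1078]
tcp_rot: [2.515, 1.876, 0.003]
force: [0.0, -1.4, -0.1]
finger_gap: 0.0156
```

Gripped at 15.6 mm (handle 16 mm). I'll lift straight up.

Call:
{"api": "step_arm", "payload": {"series": [[1.2,[0,0,-1],[0,0,0]],[1.2,[0,0,-1.5],[0,0,0]],[1.2,[0,0,-2],[0,0,0]],[1.2,[0,0,-2],[0,0,0]],[1.2,[0,0,-2],[0,0,0]],[1.2,[0,0,-2],[0,0,0]],[1.2,[0,0,-2],[0,0,0]],[1.2,[0,0,-1.5],[0,0,0]],[1.2,[0,0,0],[0,0,0]]]}}

```text
t: 7.05
position: [0.5706, -0.1974, 0.2535]
tcp_rot: [-2.515, -1.875, 0.005]
force: [0.1, -0.0, -3.1]
finger_gap: 0.0156
```

```bash
python3 - <<'E'
from h import *
goto([.571,.211,.26],166.7-3)
im,K,E=cam("wrist"); cv2.imwrite("pics/w5.png",im); s,_,_=cam("scene"); cv2.imwrite("pics/s5.png",cv2.resize(s[120:270,180:400],None,fx=3,fy=3))
E
```

```text
t 7.05 pos [ 0.5706 -0.1974  0.2535] yaw 73.42 gap 0.0156 F [ 0.1  -0.01 -3.06] Mz [-0.103  0.023 -0.005]
shift cm [ 39.15 -11.61  -0.57] turn [ -0.23  -0.26 -90.28]
```

View pics/s5.png

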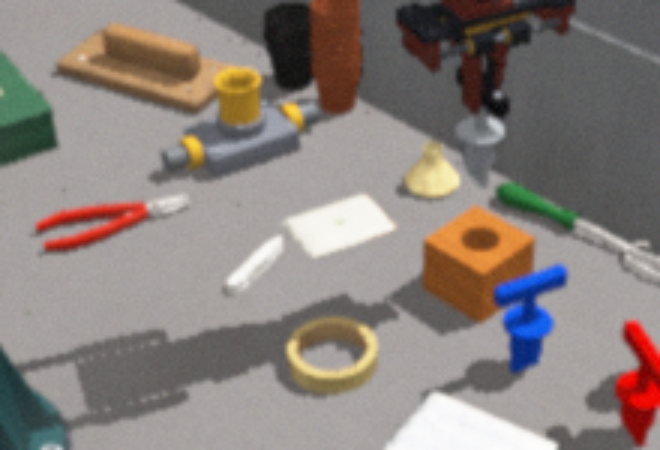

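View pics/w5.png

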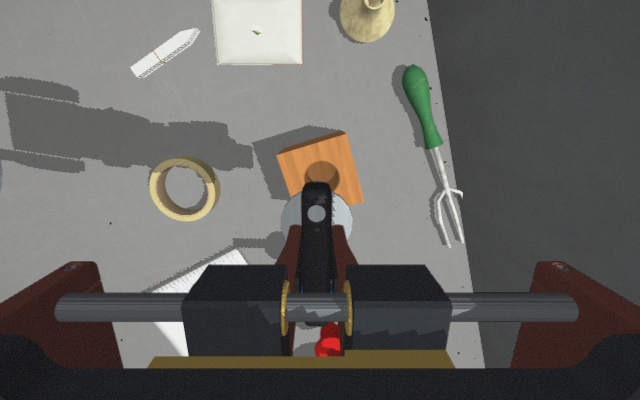

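The key hangs upright in the grip with its flange visible. I'll carry it to the valve, turning to a handle yaw of about 161°.

Call:
{"api": "step_arm", "payload": {"series": [[1.2,[2,-0.6,0],[0,0,-8]],[1.2,[3.6,-0.6,0],[0,0,-8]],[1.2,[3.7,-0.1,0],[0,0,-8]],[1.2,[3.7,0.5,0],[0,0,-8]],[1.2,[3.6,1.0,0],[0,0,-8]],[1.2,[3.4,1.5,0],[0,0,-8]],[1.2,[3.2,1.9,0],[0,0,-8]],[1.2,[2.9,2.3,0],[0,0,-8]],[1.2,[2.5,2.7,0],[0,0,-8]],[1.2,[2.0,2.8,0],[0,0,-8]],[1.2,[1.0,2.0,0],[0,0,-6]],[1.2,[0,0,0],[0,0,0]]]}}

```text
t: 8.35
position: [0.5459, 0.1902, 0.2347]
tcp_rot: [-0.465, -3.068, 0.002]
force: [0.2, 0.4, -3.2]
finger_gap: 0.0159
```

```bash
python3 - <<'E'
from h import *
goto([.571,.211,.24],161)
E
```

```text
t 8.35 pos [0.5459 0.1902 0.2347] yaw 162.77 gap 0.0159 F [ 0.17  0.35 -3.19] Mz [ 0.023 -0.044 -0.078]
shift cm [-1.76  2.73 -0.62] turn [-0.43 -2.17  1.78]
```

Call:
{"api": "step_arm", "payload": {"series": [[1.2,[-0.9,1.3,-0.6],[-0.4,-2.1,1.5]],[1.2,[-0.9,1.3,0],[0,0,0]],[1.2,[0,0,0],[0,0,0]],[1.2,[0,0,0],[0,0,0]]]}}

```text
t: 8.75
position: [0.568, 0.2069, 0.2351]
tcp_rot: [-0.519, -3.089, 0.01]
force: [-0.2, 0.8, -2.9]
finger_gap: 0.016
```

```bash
python3 - <<'E'
from h import *
goto([.571,.211,.24],161)
im,K,E=cam("wrist"); cv2.imwrite("pics/w6.png",im); np.savez("w6.npz",K=K,E=E); s,_,_=cam("scene"); cv2.imwrite("pics/s6.png",cv2.resize(s[60:210,200:340],None,fx=4,fy=4))
t,_,_=cam("top"); cv2.imwrite("pics/t6.png",cv2.resize(t[110:240,150:280],None,fx=4,fy=4))
E
```

```text
t 8.75 pos [0.568  0.2069 0.2351] yaw 160.91 gap 0.016 F [-0.18  0.76 -2.91] Mz [ 0.04  -0.019  0.026]
shift cm [-0.14  0.49 -0.5 ] turn [-0.46 -0.45 -0.08]
```

View pics/w6.png

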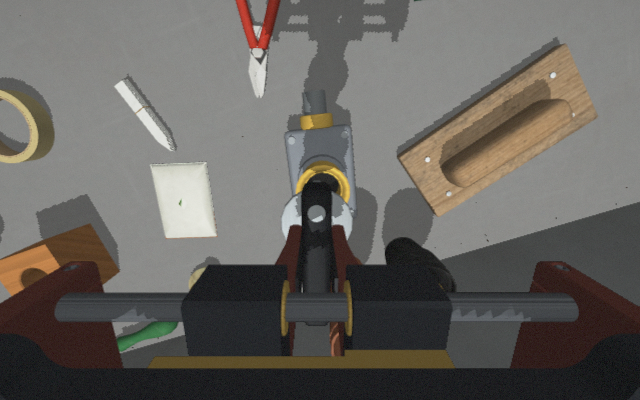

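View pics/s6.png

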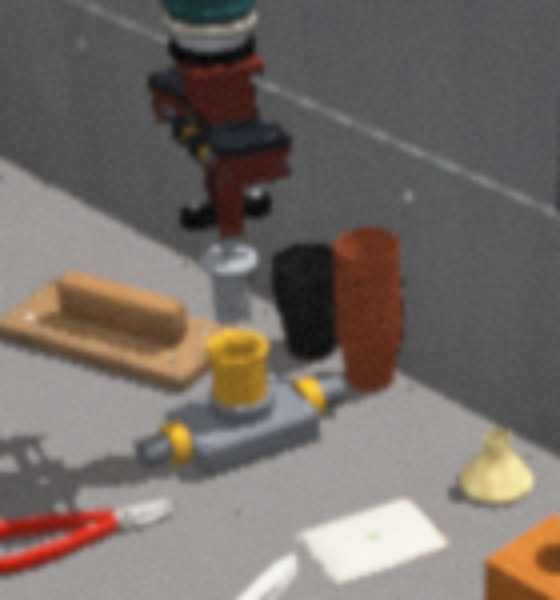

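The key hangs just above the collar and slightly short of its axis. I'll make a final alignment before lowering.

```bash
python3 - <<'E'
from h import *
goto([.5707,.2116,.215],161)
E
```

```text
t 8.9 pos [0.5682 0.2069 0.2356] yaw 160.92 gap 0.0156 F [-0.35 -0.49 -3.18] Mz [0.017 0.017 0.004]
shift cm [-0.1   0.54  2.05] turn [-0.42 -0.41 -0.08]
```

Call:
{"api": "step_arm", "payload": {"series": [[1.2,[-0.1,0.5,0],[-0.4,-0.4,0]],[1.2,[0,0,0.7],[0,0,0]],[1.2,[0,0,0.7],[0,0,0]],[1.2,[0,0,0],[0,0,0]],[1.2,[0,0,0],[0,0,0]]]}}

```text
t: 9.4
position: [0.57, 0.2102, 0.22]
tcp_rot: [-0.524, -3.097, 0.001]
force: [0.4, -0.7, -2.6]
finger_gap: 0.0157
```

```bash
python3 - <<'E'
from h import *
goto([.5707,.2116,.196],161)
im,K,E=cam("wrist"); cv2.imwrite("pics/w7.png",cv2.resize(im[150:290,250:390],None,fx=4,fy=4))
s,_,_=cam("scene"); cv2.imwrite("pics/s7.png",cv2.resize(s[90:190,220:320],None,fx=6,fy=6,interpolation=cv2.INTER_CUBIC))
E
```

```text
t 9.4 pos [0.57   0.2102 0.22  ] yaw 160.81 gap 0.0157 F [ 0.36 -0.71 -2.61] Mz [ 0.    -0.025 -0.01 ]
shift cm [-0.02  0.16  2.4 ] turn [-0.02 -0.02 -0.19]
```

View pics/s7.png

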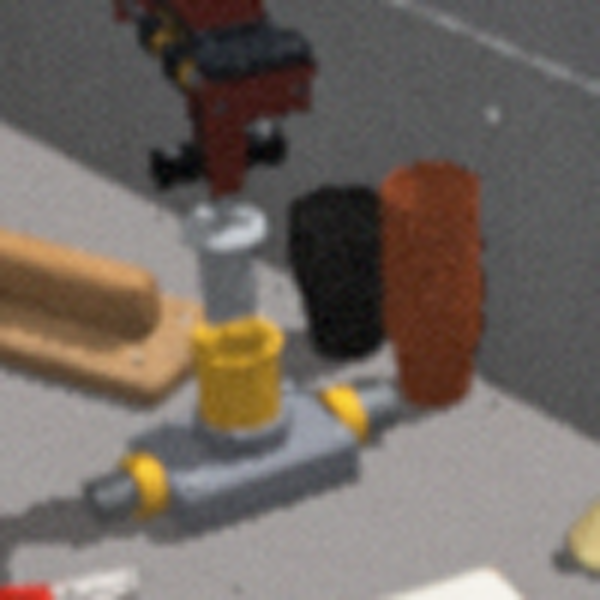

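View pics/w7.png

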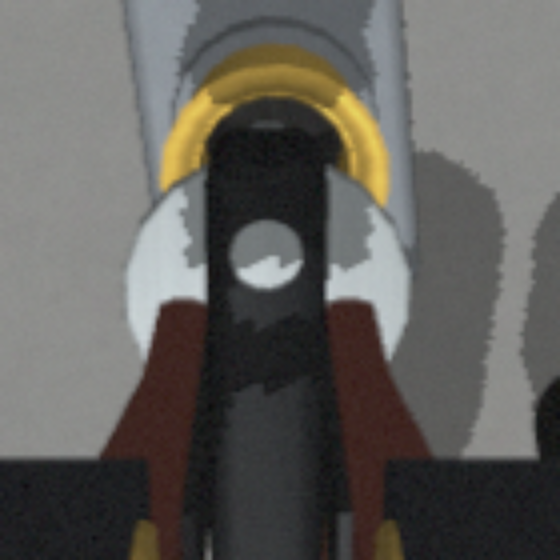

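The wrist crop shows the rim centre 1.4 px (about 1.4 mm) right of the flange centre. That agrees with the computed 0.16 cm shift. I'll correct it and lower into the flare.

Call:
{"api": "step_arm", "payload": {"series": [[1.2,[0,0.2,0],[0,0,0]],[1.2,[0,0,0],[0,0,0]],[1.2,[0,0,0.7],[0,0,0]],[1.2,[0,0,0.7],[0,0,0]],[1.2,[0,0,0],[0,0,0]],[1.2,[0,0,0],[0,0,0]]]}}

```text
t: 10.1
position: [0.5711, 0.2125, 0.2052]
tcp_rot: [0.523, 3.097, 0.0]
force: [-0.6, -0.0, -3.0]
finger_gap: 0.0157
```

```bash
python3 - <<'E'
from h import *
goto([.5707,.2116,.18],161)
E
```

```text
t 10.1 pos [0.5711 0.2125 0.2052] yaw 160.82 gap 0.0157 F [-0.58 -0.03 -2.96] Mz [-0.022 -0.013 -0.006]
shift cm [ 0.01 -0.1   2.52] turn [ 0.    0.02 -0.18]
```

Call:
{"api": "step_arm", "payload": {"series": [[1.2,[0,-0.1,0.2],[0,0,0]],[1.2,[0,0,0.3],[0,0,0]],[1.2,[0,0,0.3],[0,0,0]],[1.2,[0,0,0.2],[0,0,0]],[1.2,[0,0,0],[0,0,0]]]}}

```text
t: 10.6
position: [0.5708, 0.2114, 0.1944]
tcp_rot: [0.523, 3.097, -0.0]
force: [0.7, -0.1, -3.0]
finger_gap: 0.0159
```

```bash
python3 - <<'E'
from h import *
goto([.5707,.2116,.17],161)
E
```

```text
t 10.6 pos [0.5708 0.2114 0.1944] yaw 160.82 gap 0.0159 F [ 0.7  -0.14 -2.98] Mz [-0.025 -0.032 -0.031]
shift cm [0.01 0.02 2.44] turn [-0.    0.02 -0.18]
```

Call:
{"api": "step_arm", "payload": {"series": [[1.2,[0,0,0.4],[0,0,0]],[1.2,[0,0,0.4],[0,0,0]],[1.2,[0,0,0.3],[0,0,0]],[1.2,[0,0,0.3],[0,0,0]],[1.2,[0,0,0.2],[0,0,0]],[1.2,[0,0,0],[0,0,0]]]}}

```text
t: 11.2
position: [0.5708, 0.2114, 0.1768]
tcp_rot: [0.523, 3.097, -0.0]
force: [0.3, 0.5, -2.6]
finger_gap: 0.0154
```

```bash
python3 - <<'E'
from h import *
goto([.5707,.2116,.168],161)
E
```

```text
t 11.2 pos [0.5708 0.2114 0.1768] yaw 160.82 gap 0.0154 F [ 0.3   0.46 -2.63] Mz [0.02  0.033 0.007]
shift cm [0.01 0.02 0.88] turn [-0.01  0.01 -0.18]
```

No contact so far. Before approaching the spindle top I'll turn a little clockwise, then continue in small steps while watching the force.

Call:
{"api": "step_arm", "payload": {"series": [[1.2,[0,0,0.3],[0,0,0]],[1.2,[0,0,0.3],[0,0,0]],[1.2,[0,0,0.2],[0,0,0]],[1.2,[0,0,0.1],[0,0,0]],[1.2,[0,0,0],[0,0,0]]]}}

```text
t: 11.7
position: [0.5709, 0.2114, 0.1672]
tcp_rot: [0.523, 3.097, 0.0]
force: [-0.6, 0.1, -2.2]
finger_gap: 0.0158
```

Call:
{"api": "step_arm", "payload": {"series": [[1.2,[0,0,0.15],[0,0,0]],[1.2,[0,0,0.15],[0,0,0]]]}}

```text
t: 11.9
position: [0.5712, 0.2115, 0.1643]
tcp_rot: [0.523, 3.097, 0.0]
force: [0.4, 0.1, -3.3]
finger_gap: 0.016
```

Call:
{"api": "step_arm", "payload": {"series": [[1.2,[0,0,0.15],[0,0,0]],[1.2,[0,0,0.15],[0,0,0]]]}}

```text
t: 12.1
position: [0.5714, 0.2116, 0.1612]
tcp_rot: [0.523, 3.096, 0.001]
force: [-1.0, -0.5, 7.0]
finger_gap: 0.0155
```

Contact came at TCP z 0.161, about 44 mm down the collar, at about 10 N. I'll hold to see how it relaxes.

Call:
{"api": "step_arm", "payload": {"series": [[1.2,[0,0,-0.05],[0,0,0]],[1.2,[0,0,0],[0,0,0]]]}}

```text
t: 12.3
position: [0.5714, 0.2116, 0.1618]
tcp_rot: [0.523, 3.096, 0.001]
force: [-0.5, -0.1, -2.6]
finger_gap: 0.0157
```

Call:
{"api": "step_arm", "payload": {"series": [[1.2,[0,0,0.05],[0,0,0]]]}}

```text
t: 12.4
position: [0.5715, 0.2116, 0.1614]
tcp_rot: [0.523, 3.096, 0.001]
force: [-0.4, 0.0, 1.0]
finger_gap: 0.0158
```

```bash
python3 - <<'E'
from h import *
goto([.5707,.2116,.161],161)
E
```

```text
t 12.4 pos [0.5715 0.2116 0.1614] yaw 160.82 gap 0.0158 F [-0.38  0.01  1.01] Mz [-0.062  0.163 -0.012]
shift cm [ 0.08 -0.03  0.04] turn [ 0.05  0.1  -0.18]
```

Call:
{"api": "step_arm", "payload": {"series": [[1.2,[0,0,0.04],[0,0,3]],[1.2,[0,0,0.04],[0,0,3]],[1.2,[0,0,0.04],[0,0,3]]]}}

```text
t: 12.7
position: [0.5722, 0.212, 0.1612]
tcp_rot: [0.771, 3.042, 0.003]
force: [-0.8, 0.6, -1.3]
finger_gap: 0.0157
```

```bash
python3 - <<'E'
from h import *
goto([.5707,.2116,.161],161)
E
```

```text
t 12.7 pos [0.5722 0.212  0.1612] yaw 151.54 gap 0.0157 F [-0.76  0.56 -1.29] Mz [0.224 0.054 0.022]
shift cm [ 0.11 -0.11  0.02] turn [ 0.15  0.16 -9.46]
```

Call:
{"api": "step_arm", "payload": {"series": [[1.2,[0.1,-0.05,0.06],[0.1,0.1,2]],[1.2,[0,0,0.05],[0,0,2]]]}}

```text
t: 12.9
position: [0.5717, 0.2124, 0.1605]
tcp_rot: [0.883, 3.013, 0.003]
force: [-0.7, -0.4, -3.0]
finger_gap: 0.016
```

Call:
{"api": "step_arm", "payload": {"series": [[1.2,[0,0,0.05],[0,0,2]],[1.2,[0,0,0.05],[0,0,2]]]}}

```text
t: 13.1
position: [0.5717, 0.2125, 0.1594]
tcp_rot: [0.992, 2.978, 0.003]
force: [0.5, 0.0, -3.7]
finger_gap: 0.0159
```

```bash
python3 - <<'E'
from h import *
goto([.5707,.2116,.161],161)
E
```

```text
t 13.1 pos [0.5717 0.2125 0.1594] yaw 143.16 gap 0.0159 F [ 0.55  0.02 -3.68] Mz [-0.044  0.017  0.018]
shift cm [ 0.03 -0.13 -0.16] turn [  0.14   0.11 -17.84]
```

z is falling with no contact force, so the blade is entering the slot near yaw 145°. I'll stop turning and lower.

Call:
{"api": "step_arm", "payload": {"series": [[1.2,[0,-0.05,0.1],[0,0,0]],[1.2,[0,0,0.1],[0,0,0]]]}}

```text
t: 13.3
position: [0.5714, 0.212, 0.1572]
tcp_rot: [0.991, 2.979, 0.003]
force: [0.1, 0.2, -3.4]
finger_gap: 0.0158
```

Call:
{"api": "step_arm", "payload": {"series": [[1.2,[0,0,0.1],[0,0,0]],[1.2,[0,0,0.1],[0,0,0]]]}}

```text
t: 13.5
position: [0.5713, 0.212, 0.1549]
tcp_rot: [0.989, 2.98, 0.003]
force: [-0.8, 0.3, -2.7]
finger_gap: 0.0158
```

```bash
python3 - <<'E'
from h import *
goto([.5707,.2116,.1428],143)
E
```

```text
t 13.5 pos [0.5713 0.212  0.1549] yaw 143.26 gap 0.0158 F [-0.84  0.29 -2.66] Mz [-0.056  0.02   0.019]
shift cm [ 0.02 -0.07  1.21] turn [0.14 0.08 0.26]
```

Call:
{"api": "step_arm", "payload": {"series": [[1.2,[0,-0.05,0.2],[0.1,0.1,0]],[1.2,[0,0,0.2],[0,0,0]],[1.2,[0,0,0.2],[0,0,0]]]}}

```text
t: 13.8
position: [0.571, 0.2116, 0.1485]
tcp_rot: [-0.989, -2.982, -0.001]
force: [0.1, -0.4, -2.9]
finger_gap: 0.0158
```

Call:
{"api": "step_arm", "payload": {"series": [[1.2,[0,0,0.12],[0,0,0]],[1.2,[0,0,0.1],[0,0,0]]]}}

```text
t: 14.0
position: [0.5709, 0.2115, 0.1458]
tcp_rot: [-0.989, -2.981, -0.001]
force: [-1.0, 0.3, -3.5]
finger_gap: 0.0159
```

Call:
{"api": "step_arm", "payload": {"series": [[1.2,[0,0,0.08],[0,0,0]],[1.2,[0,0,0.08],[0,0,0]]]}}

```text
t: 14.2
position: [0.5709, 0.2115, 0.144]
tcp_rot: [-0.989, -2.981, -0.001]
force: [0.4, -0.4, -3.0]
finger_gap: 0.0157
```

```bash
python3 - <<'E'
from h import *
goto([.5707,.2116,.1428],143)
E
```

```text
t 14.2 pos [0.5709 0.2115 0.144 ] yaw 143.3 gap 0.0157 F [ 0.38 -0.36 -3.03] Mz [-0.012  0.011 -0.047]
shift cm [0.02 0.   0.12] turn [ 0.01 -0.05  0.3 ]
```

Call:
{"api": "step_arm", "payload": {"series": [[1.2,[0,0,0.05],[0,0,0]],[1.2,[0,0,0.05],[0,0,0]]]}}

```text
t: 14.4
position: [0.5709, 0.2115, 0.1429]
tcp_rot: [-0.989, -2.981, -0.001]
force: [0.2, 0.3, -3.3]
finger_gap: 0.016
```

Call:
{"api": "step_arm", "payload": {"series": [[1.2,[0,0,0.05],[0,0,0]]]}}

```text
t: 14.5
position: [0.571, 0.2116, 0.1427]
tcp_rot: [-0.989, -2.981, -0.001]
force: [-1.4, 0.5, 2.2]
finger_gap: 0.0158
```

Call:
{"api": "step_arm", "payload": {"series": [[1.2,[0,0,0.05],[0,0,0]]]}}

```text
t: 14.6
position: [0.571, 0.2116, 0.1427]
tcp_rot: [-0.989, -2.982, -0.001]
force: [-1.2, -0.3, 3.5]
finger_gap: 0.0156
```

Flange contact came at TCP z 0.1427, against 0.1428 predicted for home. A quick look will verify it.

```bash
python3 - <<'E'
from h import *
s,_,_=cam("scene"); cv2.imwrite("pics/s8.png",cv2.resize(s[90:190,220:320],None,fx=6,fy=6,interpolation=cv2.INTER_CUBIC))
goto([.5709,.2116,.1432],76.7)
E
```

```text
t 14.65 pos [0.571  0.2116 0.1427] yaw 143.3 gap 0.0158 F [-1.53  0.75  1.84] Mz [-0.188  0.336 -0.031]
shift cm [ 0.   -0.01 -0.05] turn [ 1.00e-02 -5.00e-02  6.66e+01]
```

View pics/s8.png

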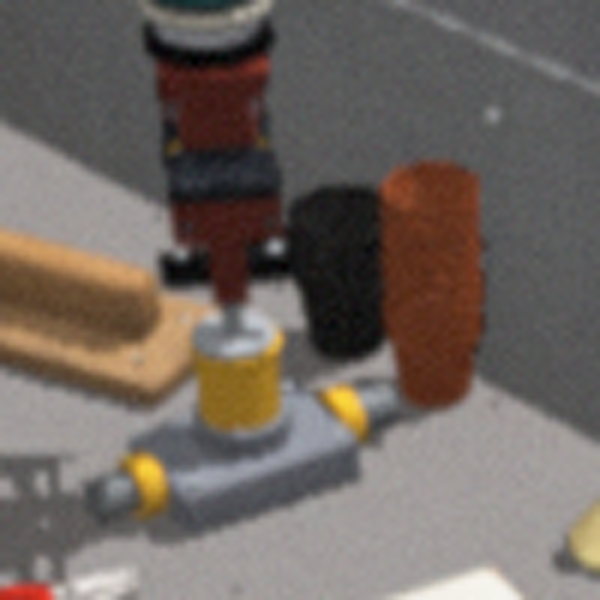

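The flange sits on the collar. I'll turn on clockwise with minimal vertical force, checking as I go.

Call:
{"api": "step_arm", "payload": {"series": [[1.2,[0,0,-0.02],[0,0,4]],[1.2,[0,0,0],[0,0,4]],[1.2,[0,0,0],[0,0,4]]]}}

```text
t: 14.95
position: [0.5714, 0.2118, 0.1429]
tcp_rot: [1.304, 2.858, 0.002]
force: [-1.3, 0.3, -0.8]
finger_gap: 0.0154
```

```bash
python3 - <<'E'
from h import *
goto([.5709,.2116,.1430],76.7)
E
```

```text
t 14.95 pos [0.5714 0.2118 0.1429] yaw 130.95 gap 0.0154 F [-1.27  0.27 -0.75] Mz [-0.043  0.145  0.098]
shift cm [ 0.01 -0.05 -0.01] turn [ 0.08 -0.06 54.25]
```

Mz of 0.098 N·m matches the spindle's stiffness, so the key is turning it. Continuing.

Call:
{"api": "step_arm", "payload": {"series": [[1.2,[0,-0.05,0.02],[0,0,5]],[1.2,[0,0,0],[0,0,5]],[1.2,[0,-0.02,0.01],[0,0,5]],[1.2,[0,-0.02,0],[0,0,5]]]}}

```text
t: 15.35
position: [0.5713, 0.2119, 0.143]
tcp_rot: [1.798, 2.575, 0.005]
force: [-0.5, 0.3, -2.7]
finger_gap: 0.0158
```

```bash
python3 - <<'E'
from h import *
goto([.5709,.2116,.1430],76.7)
E
```

```text
t 15.35 pos [0.5713 0.2119 0.143 ] yaw 110.16 gap 0.0158 F [-0.53  0.3  -2.67] Mz [-0.039  0.038  0.102]
shift cm [-0.01 -0.04 -0.  ] turn [ 0.17 -0.12 33.46]
```

Call:
{"api": "step_arm", "payload": {"series": [[1.2,[0,-0.04,0.02],[0.1,-0.1,5]],[1.2,[0,0,0],[0,0,5]],[1.2,[0,-0.02,0.01],[0,0,5]],[1.2,[0,-0.02,0],[0,0,4]],[1.2,[0,0,0],[0,0,4]]]}}

```text
t: 15.85
position: [0.5714, 0.2122, 0.1429]
tcp_rot: [2.292, 2.145, 0.005]
force: [0.1, 0.6, -1.2]
finger_gap: 0.0158
```

```bash
python3 - <<'E'
from h import *
goto([.5709,.2116,.1430],76.7)
E
```

```text
t 15.85 pos [0.5714 0.2122 0.1429] yaw 86.2 gap 0.0158 F [ 0.06  0.58 -1.2 ] Mz [-0.059  0.219  0.044]
shift cm [-0.06 -0.04 -0.01] turn [ 0.21 -0.08  9.5 ]
```

Call:
{"api": "step_arm", "payload": {"series": [[1.2,[-0.05,-0.03,0.01],[0.1,0,3]],[1.2,[0,0,0],[0,0,3]],[1.2,[0,0,0],[0,0,2]],[1.2,[0,0,0],[0,0,0]]]}}

```text
t: 16.25
position: [0.5715, 0.2121, 0.1429]
tcp_rot: [2.444, 1.973, 0.006]
force: [-0.5, -0.1, -2.4]
finger_gap: 0.0161
```

```bash
python3 - <<'E'
from h import *
goto([.5709,.2116,.1430],76.7)
im,K,E=cam("wrist"); cv2.imwrite("pics/w9.png",im); np.savez("w9.npz",K=K,E=E)
E
```

```text
t 16.25 pos [0.5715 0.2121 0.1429] yaw 77.81 gap 0.0161 F [-0.48 -0.13 -2.41] Mz [-0.107  0.21   0.029]
shift cm [-0.06 -0.04 -0.01] turn [ 0.15 -0.13  1.11]
```

View pics/w9.png

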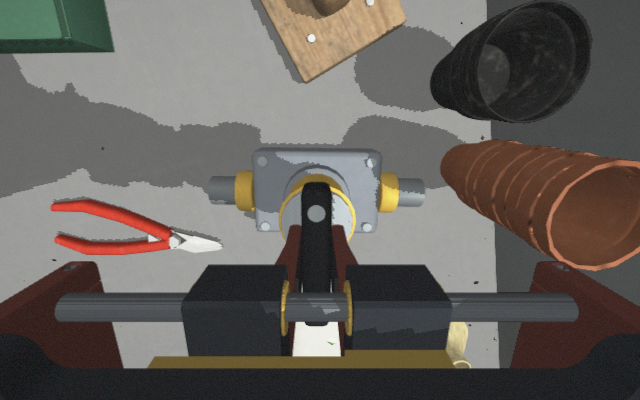

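The pipe runs level in the tool frame, from (209,190) to (424,192), and the handle is vertical. That makes it square to within about 1°. I'll release and go straight up.

Call:
{"api": "step_arm", "payload": {"series": [[2.5,[0,0,0],[0,0,0]],[4,[0,0,0],[0,0,0]],[5,[0,0,0],[0,0,0]],[5,[0,0,0],[0,0,0]],[5,[0,0,0],[0,0,0]],[5,[0,0,0],[0,0,0]]]}}

```text
t: 16.9
position: [0.5733, 0.2125, 0.144]
tcp_rot: [2.44, 1.975, 0.011]
force: [-0.1, 0.2, 0.1]
finger_gap: 0.0498
```

Call:
{"api": "step_arm", "payload": {"series": [[5,[0,0,-0.8],[0,0,0]],[5,[0,0,-1],[0,0,0]],[5,[0,0,-1.5],[0,0,0]],[5,[0,0,-2.5],[0,0,0]],[5,[0,0,-3],[0,0,0]],[5,[0,0,-3],[0,0,0]],[5,[0,0,-3],[0,0,0]],[5,[-2,0,-3],[0,0,0]],[5,[-4,0,0],[0,0,0]],[5,[-2,0,0],[0,0,0]],[5,[0,0,0],[0,0,0]],[5,[0,0,0],[0,0,0]]]}}

```text
t: 18.1
position: [0.5557, 0.1325, 0.3402]
tcp_rot: [2.434, 1.974, 0.025]
force: [0.5, -0.3, 0.4]
finger_gap: 0.0501
```

```bash
python3 - <<'E'
from h import *
goto([.5709,.2116,.3],76.7)
im,K,E=cam("wrist"); cv2.imwrite("pics/w10.png",im); np.savez("w10.npz",K=K,E=E)
cv2.imwrite("pics/w10c.png",cv2.resize(im[80:230,220:420],None,fx=4,fy=4,interpolation=cv2.INTER_CUBIC))
s,_,_=cam("scene"); cv2.imwrite("pics/s10.png",s)
E
```

```text
t 18.1 pos [0.5557 0.1325 0.3402] yaw 78.09 gap 0.0501 F [ 0.46 -0.32  0.41] Mz [-0.079  0.009  0.018]
shift cm [ 8.03 -0.21  4.08] turn [ 0.92 -0.44  1.38]
```

View pics/w10.png

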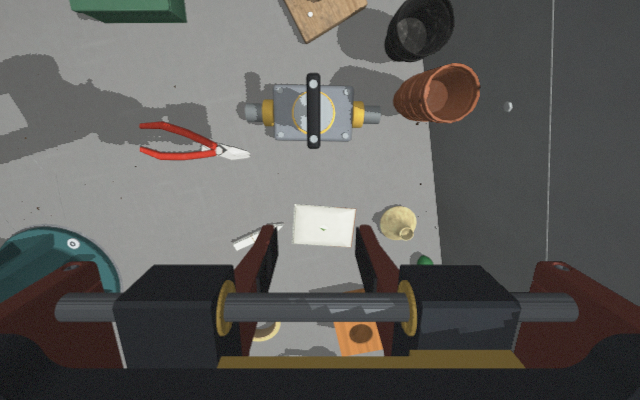

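View pics/w10c.png

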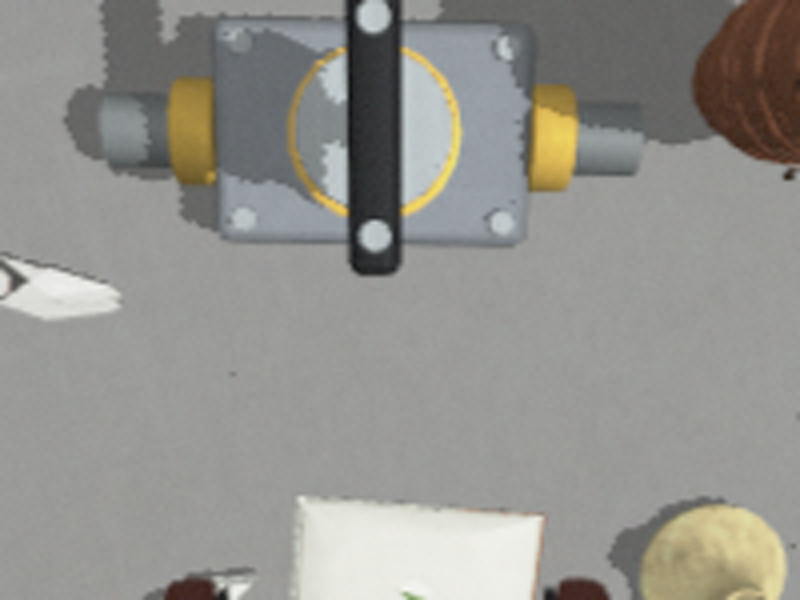

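View pics/s10.png

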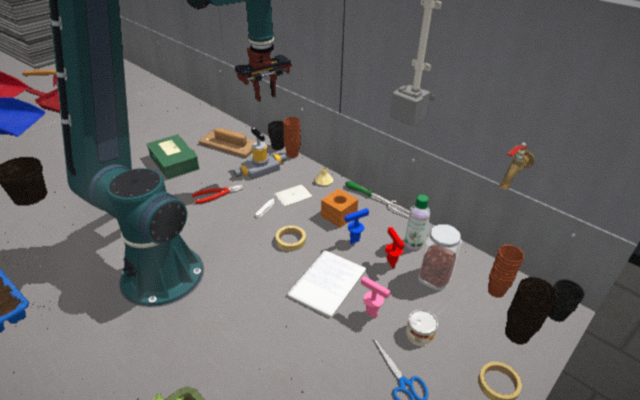

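```bash
python3 - <<'E'
from h import *
w=np.load("w10.npz");K,E=w["K"],w["E"];an=lambda v:np.degrees(np.arctan2(v[1],v[0]))
p=lambda u,v:(u/4+220-.4,v/4+80-.4)
a,b=onz(K,E,p(373,16),.173),onz(K,E,p(374.5,236),.173); print("key",(a+b)/2,an(a-b),np.linalg.norm(a-b))
S=[onz(K,E,p(*q),.037) for q in [(240,39),(505,47),(243,218),(500,222)]]; print("pipe",an(S[1]-S[0]),an(S[3]-S[2]),an(S[0]-S[2])-90,an(S[1]-S[3])-90,np.mean(S,0))
l,r=onz(K,E,p(102,130),.022),onz(K,E,p(642,140),.022); print(an(r-l))
order.hand_in(); print(observe()["t"])
E
```

```text
key [0.57092217 0.21184783 0.173     ] 78.38391432063612 0.06004881664552267
pipe -13.39481199059466 -12.771401966506547 -12.926273691675334 -11.876240237163799 [0.57089578 0.21192963 0.037     ]
-12.85408848413554
the job is handed in; nothing more can be done
the job is handed in; nothing more can be done
```

The valve is shut and the job is handed in. The key stands released in the collar, with its handle square across the pipe.

**What I did:** I took the black-handled key from the wooden block and lowered it into the collar until it met the spindle top, 44 mm down. I turned it clockwise under light pressure and it began to drop near 22° clockwise of the pipe. I stopped turning and lowered it until the flange seated at 143.3° handle yaw, about 66° (1.16 rad) short of square. Then I turned it on to square, let go and backed off upwards. All of this took about 18 s of the 54 s allowed. The highest contact force I read was about 10 N, briefly, on first touching the spindle.

**Last checks, before handing in:**
- **Handle angle:** the handle is at 78.4° and the pipe at about -12.8°, so it is 1 to 2° off square (9° allowed).
- **Position:** the key's centre is within 1 mm of the valve's axis.
- **Seating:** the flange met the rim at a tool height of 0.1427 m, against 0.1428 m expected for fully home. After release, the handle's stud spacing measured 60.0 mm at the seated height, as it did in the block.
- **Bystanders:** the final scene picture shows the rose, packet, labels, secateurs and tape where they were, judged by eye only. The force reading after release was about zero.

**Small disagreements:** the first top-and-scene triangulation put the collar rim 3 to 5 mm lower than the stated 109 mm. Single readings of the pipe's direction varied by about 2°. Neither affected the result.

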